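Shut and screw down the sample chamber lid

ROBOT

A 7-joint arm with a two-finger parallel gripper is mounted at the origin on the work surface. World frame = base frame: x ahead of the robot, y to its left, z up, the work surface at z = 0. Lengths are in m, angles in rad, forces in N, time in s.
With the tool pointing down it reaches from about 0.4 to 0.85 m from the base axis. Payload 4.5 kg.
Tool frame: the origin (TCP) lies midway between the tips of the shut fingers; the grasp point (between the pads) lies 19 mm behind it (ctrl.hold_point_z is the distance from the TCP to the grasp point, in m); z points along the fingers, y is the direction in which the jaws open and shut (so a half turn about z gives the same grasp; the last joint's range is limited). The gripper opens to 85 mm and grips with 20 to 120 N. Pads are 22 mm wide; open, the fingers measure 114 mm over their backs; the gripper's body (76 mm by 85 mm) begins 54 mm behind the grasp point. The pads swing forward as they close: fully open they stand 13 mm farther back than shut.
Start: joints at [-1.246, 0.689, -0.195, 1.565, 0.157, 0.902, -0.215], TCP at [0.179, 0.599, 0.231] pointing down, gripper open.
Joint ranges: [-3.01, 3.01], [-0.46, 2.08], [-1.47, 1.51], [0.13, 2.56], [-1, 4.14], [0.04, 2.09], [-2.66, 2.66]. Speed limits (rad/s): [2.57, 2.57, 3.14, 3.14, 3.14, 3.14, 3.14].

INTERFACE

Orientations are given as a unit quaternion [w, x, y, z].
In Python, from cell import ctrl gives the robot as it stands. Calls block until the motion is done:
- ctrl.reach(position, orientation): joint-space move of the TCP to a pose.
- ctrl.move_linear(position, speed=0.15, orientation=None): straight line of the TCP; orientation=None keeps the orientation; speed is the mean speed in m/s.
- ctrl.goto_joints(angles): joint-space move.
- ctrl.move_gripper(opening, newtons=None): opening from 0.0 (shut) to 1.0 (fully open); newtons is the grip in N (None keeps the last); returns when the fingers have stopped.
- ctrl.sleep(seconds).
- ctrl.inverse_kinematics(position, orientation): joint angles nearest the present ones, or None.
- ctrl.read_camera(name): name is "side" or "top" or "wrist"; returns a dict with "image" (420x560x3 uint8, blue, green, red), "camera_matrix" (3x3 intrinsics, pixels), "R" (3x3) and "t" (3): a world point X has camera coordinates R X + t. Camera axes: x right, y down, z forward; pixel columns grow to the right and rows downward; lengths in m; the calibration is good to about 2 mm. A picture is of the moment at which its call begins. There is no depth.
A pose or a line that the arm cannot do raises ctrl.IKError and nothing moves.
- ctrl.job_done(): hands the job in, once; it reports no verdict.
Readings, each from a call of its own:
- ctrl.current_t(): time.
- ctrl.current_joints(): joint angles.
- ctrl.current_joint_velocities(): joint speeds.
- ctrl.current_joint_torque(): joint torques, N m.
- ctrl.current_tool_pos(): TCP position.
- ctrl.current_ee_rot(): TCP orientation.
- ctrl.current_force(): force on the tool from outside, world axes, zero at the start.
- ctrl.current_torque(): the same for the moment, N m.
- ctrl.current_opening(): opening from 0.0 (shut) to 1.0 (fully open).
Only numpy, scipy, OpenCV 4.12 (cv2) and the standard library are available. Lean on these libraries where they do the work, as an engineer would, in place of code of your own. Each camera call takes 0.05 s, during which the arm holds its last target. There are 200 camera calls.

TASK

Shut the lid of the metal sample chamber, then fasten it with its captive screw-knob: push the spring-loaded knob down and turn it clockwise until its thread catches, and keep turning until the knob is screwed fully home and stays down by itself. Leave the wash bottle, tape roll and jar standing where they are.

Things in the scene. Friction and masses are not known exactly. Their poses are not given: they have to be found in the camera images.
- chamber: Fixed bare-aluminium box on the bench, 200 mm (x) by 180 mm (y) by 90 mm high. Origin: centre of its underside; x points from the front face (knob side, towards the robot) to the hinge side, z up. The lid is hinged along the far (+x) top edge. The screw socket is in the solid front part, at x = -65 mm, y = 0.
- lid (a joint): Angle of the grey lid in rad: 0 shut, grows as its front edge rises. The stiff hinge keeps the lid where it is left; it takes about 3 N down at the front edge to move it.
- lid_hinge (a point): Point on the lid's hinge axis, in the middle of the lid's width, at the height of the lid's underside (90 mm above the bench). The lid is a plate 200 mm long from the hinge, 180 mm wide, 14 mm thick, with a flush round window.
- lid_edge (a point): Point on the upper face of the lid plate, in the middle of its width, 15 mm in from the front edge (185 mm from the hinge). The knob's disc covers the lid around it; the plate is bare to either side, from 45 to 90 mm off the middle.
- knob_bar (a point): Middle of the upper face of the knob's bar, on the screw axis, 165 mm from the hinge. z: screw axis, away from the lid; x: along the bar. Steel knob: bar 74 mm long, 16 wide, 30 tall on a darker disc 76 mm across, 8 thick. With the lid shut and the knob up, the bar's top is 176 mm above the bench and the disc floats 33 mm over the lid on a steel shaft.
- knob_depth (a joint): How far the knob is down, in m: 0 up (on a spring, 1.5 N at first, about 10 N when down); 0.010 where its shaft's cross-pin rests on the mouth of the thread; 0.022 to 0.0235 when the pin has dropped through one of two facing slots there; then drawn down by 2 rad of clockwise turning to 0.031, home at a stop. Not yet caught, it springs up when let go; once in the thread it stays.
- knob_turn (a joint): Angle of the knob about its axis in rad, growing clockwise seen from above; 0 has the bar along the chamber's x. Turns with slight friction. Where the two slots lie (pi apart) cannot be seen and differs each time; each lets the pin drop over a range of about 0.45 rad.
- wash_bottle: White bottle, 68 mm across, 170 mm tall, beside the chamber. Origin: centre of its underside.
- tape_roll: Grey tape roll lying flat, 100 mm across, 25 mm high. Origin: centre of its underside.
- jar: Clear jar with a white cap, 70 mm across, 80 mm tall. Origin: centre of its underside.
There are look-alikes about, which are no part of the job. Of the things shaped like the jar, the clear one is meant.

How it is judged:
On the way, in this order (a step that is already met when the one before it is completed fails the run):
1. the lid is shut, with the knob not yet screwed home (value of joint lid below 0.03 rad and value of joint knob_depth below 0.026 m), for 0.1 s.
2. the knob has been screwed down home (value of joint lid below 0.03 rad and value of joint knob_depth above 0.0295 m), for 0.2 s.
At the end, for the whole second after the job is handed in: The lid is shut (within 0.03 rad), the knob is screwed down by at least 29.5 mm of its 31 mm and stays there released and still, and the wash bottle, tape roll and jar stand within 30 mm of where they were, bottle and jar upright (all of step 2 and velocity of joint knob_turn between -0.1 and 0.1 rad/s and distance of each of wash_bottle, tape_roll, jar from where it was at the start of the episode below 0.03 m and angle between each of wash_bottle, jar's own z axis and vertical below 0.2 rad); the robot touches nothing.
It fails at once if the wash bottle, the tape roll or the jar is knocked away (more than 50 mm) (distance of any of wash_bottle, tape_roll, jar from where it was at the start of the episode above 0.05 m).
It also fails if it takes over 67 s, if anything falls off the work surface, if the arm or the gripper's body presses on something with over 40 N, if the wrist force passes 120 N, or if a joint passes its speed limit or range.

## Working session

There is one attempt and no reset: what is moved stays moved. The work goes in short steps, each a Python script; the robot and the scene stay as the last script left them, time stands still between calls to the robot, and variables do not carry over. Pictures are saved under pics/ and viewed, about 8 in all and at most 12, crops included, and the job is handed in when it is done.

```bash
ls; mkdir -p pics; python3 - <<'E'
from cell import ctrl
import cv2,numpy as np
ims=[]
for n in("top","side"):
    c=ctrl.read_camera(n);cv2.imwrite(f"pics/{n}0.png",c["image"]);print(n,c["camera_matrix"].tolist(),c["R"].round(4).tolist(),c["t"].round(4).tolist())
print(ctrl.current_t(),ctrl.current_ee_rot(),ctrl.hold_point_z,ctrl.current_force())
E
```

```text
pics
top [[451.00893818840865, 0.0, 287.44730564911987], [0.0, 451.00893818840865, 207.574691233269], [0.0, 0.0, 1.0]] [[0.0173, -0.9995, -0.0277], [-0.997, -0.0151, -0.0764], [0.0759, 0.0289, -0.9967]] [0.0135, 0.6574, 1.1445]
side [[493.209893732008, 0.0, 281.0401087575015], [0.0, 493.209893732008, 208.6253719968057], [0.0, 0.0, 1.0]] [[0.9246, -0.3808, -0.0126], [-0.2033, -0.4652, -0.8615], [0.3222, 0.7991, -0.5075]] [-0.5813, 0.2466, 0.9088]
0.1 [-5.13706498e-05  1.44833901e-01  9.89455638e-01 -8.23857269e-04] 0.0187 [-0.23252053 -0.18075835  0.20923396]
```

View pics/top0.png

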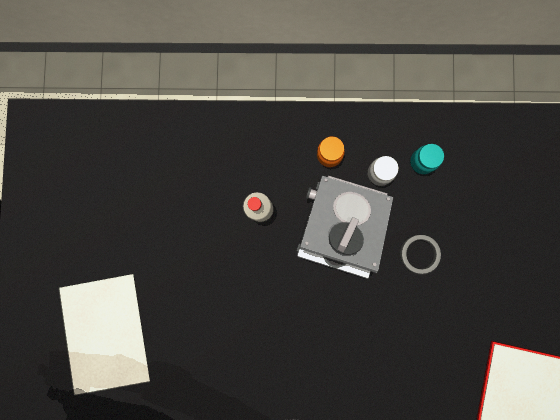

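View pics/side0.png

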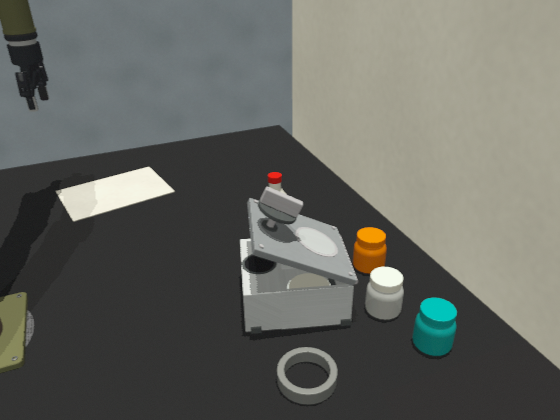

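```bash
python3 - <<'E'
import cv2,numpy as np
a=cv2.imread("pics/top0.png")[165:285,285:405];b=cv2.imread("pics/side0.png")[170:345,230:405]
a=cv2.resize(a,(400,400),interpolation=cv2.INTER_CUBIC);b=cv2.resize(b,(400,400),interpolation=cv2.INTER_CUBIC)
cv2.imwrite("pics/crop0.png",np.hstack([a,b]))
E
```

```text
(no output)
```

View pics/crop0.png

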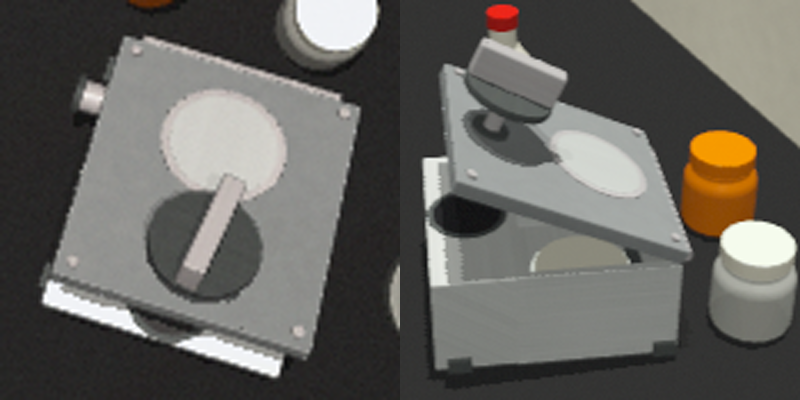

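```bash
cat > h.py <<'E'
import numpy as np,cv2
from cell import ctrl
from scipy.spatial.transform import Rotation as Rot
def cams(ns=("top","side")): return {n:ctrl.read_camera(n) for n in ns}
def P(c): return c["camera_matrix"]@np.c_[c["R"],c["t"]]
def tri(c1,p1,c2,p2):
    X=cv2.triangulatePoints(P(c1),P(c2),np.array(p1,float),np.array(p2,float)).ravel();X=X[:3]/X[3]
    e=max(np.linalg.norm(proj(c,X)-p) for c,p in((c1,p1),(c2,p2)));return X,e
def proj(c,X):
    q=P(c)@np.r_[X,1];return q[:2]/q[2]
def ray(c,p,z):
    d=c["R"].T@np.linalg.inv(c["camera_matrix"])@np.r_[p,1];o=-c["R"].T@c["t"]
    return o+d*(z-o[2])/d[2]
def down(yaw):  # tool z down, tool x at yaw in world
    q=(Rot.from_euler("z",yaw)*Rot.from_euler("x",np.pi)).as_quat();return q[[3,0,1,2]]
E
python3 - <<'E'
from h import *
C=cams();T,S=C["top"],C["side"]
t=lambda u,v:(285+u/3.3333,165+v/3.3333)
s=lambda u,v:(230+(u-400)/2.2857,170+v/2.2857)
for n,a,b in[("FR top",(307,345),(456,183)),("FL top",(54,270),(443,64)),("BR top",(358,107),(689,248)),("screwFL",(72,261),(447,71)),("screwFR",(298,331),(473,175)),("screwBR",(345,113),(672,238)),("window",(224,144),(599,163))]:
    X,e=tri(T,t(*a),S,s(*b));print(n,X.round(3),round(e,2))
print("base front edge",ray(T,t(42,303),.09).round(3),ray(T,t(277,377),.09).round(3))
print("base front edge z0",ray(T,t(42,305),.0).round(3),ray(T,t(277,377),.0).round(3))
print("back strip",ray(T,t(145,37),.09).round(3),ray(T,t(342,96),.09).round(3))
print("side base RB, RF bottom",ray(S,s(680,345),0).round(3),ray(S,s(437,372),0).round(3),"top",ray(S,s(683,263),.09).round(3),ray(S,s(430,287),.09).round(3))
print("bottle cap",ray(T,(254,204),.17).round(3),"jar",ray(T,(386,168),.08).round(3),"tape",ray(T,(421,254),.025).round(3))
E
```

```text
FR top [ 0.511 -0.18   0.181] 1.31
FL top [ 0.558 -0.012  0.186] 0.76
BR top [ 0.681 -0.231  0.103] 0.51
screwFL [ 0.561 -0.023  0.184] 2.32
screwFR [ 0.523 -0.175  0.182] 0.35
screwBR [ 0.674 -0.22   0.108] 0.58
window [ 0.651 -0.131  0.131] 0.29
base front edge [ 0.535 -0.004  0.09 ] [ 0.485 -0.175  0.09 ]
base front edge z0 [ 0.531 -0.004  0.   ] [ 0.478 -0.189  0.   ]
back strip [ 0.731 -0.077  0.09 ] [ 0.69  -0.222  0.09 ]
side base RB, RF bottom [ 0.682 -0.23   0.   ] [ 0.484 -0.18   0.   ] top [ 0.678 -0.231  0.09 ] [ 0.483 -0.18   0.09 ]
bottle cap [0.653 0.096 0.17 ] jar [ 0.755 -0.22   0.08 ] tape [ 0.543 -0.319  0.025]
```

```bash
cat >> h.py <<'E'
YAW=-0.268; C0=np.array([.6068,-.117,0])
RZ=Rot.from_euler("z",YAW).as_matrix()
def ch(x,y,z): return C0+RZ@np.array([x,y,z])
def lidpt(r,y,th,h=0):
    return ch(.1-r*np.cos(th)+.014*np.sin(th),y,.09+r*np.sin(th)+.014*np.cos(th)+h)
E
cat > close.py <<'E'
from h import *
qs=[down(YAW+s*np.pi/2) for s in(1,-1)]
best=[]
for q in qs:
    k=ctrl.inverse_kinematics(lidpt(.178,-.076,.41,.06),q)
    print(None if k is None else k.round(2)); 
    if k is not None: best.append((abs(k[6]),list(q)))
q=np.array(min(best)[1])
ctrl.move_gripper(0.0,40)
p=ctrl.current_tool_pos();ctrl.move_linear([p[0],p[1],.36],.2)
up=lidpt(.178,-.076,.41,0);up[2]=.36
ctrl.reach(up,q); print(ctrl.current_tool_pos(),up,ctrl.current_force())
f0=ctrl.current_force()
ctrl.move_linear(lidpt(.178,-.076,.45,.015),.15)
th=.42;pr=[]
while th>-.03:
    ctrl.move_linear(lidpt(.178,-.076,th,0),.08)
    f=ctrl.current_force()-f0;pr.append((round(th,2),f.round(1).tolist(),round(ctrl.current_tool_pos()[2],4)))
    if abs(f[2])>12 or np.linalg.norm(f)>20:break
    th-=.03 if th>.03 else .01
print(*pr,sep="\n");print(ctrl.current_t())
c=ctrl.read_camera("side");cv2.imwrite("pics/side1.png",cv2.resize(c["image"][130:370,200:440],(600,600)))
E
python3 close.py
```

```text
[ 0.15  0.6   0.14  1.78 -0.11  0.77  0.08]
[ 0.66  0.68 -0.73  1.75  0.55  0.93  2.58]
[ 0.5315014  -0.17391152  0.35983135] [ 0.53106654 -0.17501658  0.36      ] [0.39213563 0.10109561 0.10359083]
(0.42, [-0.9, -0.1, -0.2], np.float64(0.1755))
(0.39, [-1.0, 0.2, 0.7], np.float64(0.1707))
(0.36, [-0.3, -0.5, -0.3], np.float64(0.1655))
(0.33, [-0.9, -0.7, 0.9], np.float64(0.1605))
(0.3, [-1.0, -0.8, 0.0], np.float64(0.1556))
(0.27, [-0.2, -0.4, -0.3], np.float64(0.1506))
(0.24, [-0.1, -0.6, 0.7], np.float64(0.1455))
(0.21, [-0.5, 0.4, -0.5], np.float64(0.1404))
(0.18, [-0.8, -0.4, -0.3], np.float64(0.1353))
(0.15, [-1.3, 0.2, 0.1], np.float64(0.1301))
(0.12, [-0.2, -0.1, -0.8], np.float64(0.1248))
(0.09, [-0.8, 0.8, -0.7], np.float64(0.1196))
(0.06, [0.1, 0.4, -0.3], np.float64(0.1143))
(0.03, [-0.8, -0.1, 0.1], np.float64(0.109))
(0.02, [0.0, -0.5, 0.6], np.float64(0.1075))
(0.01, [-0.6, 0.0, -0.1], np.float64(0.1057))
(-0.0, [-1.2, 0.6, 6.9], np.float64(0.1046))
(-0.01, [-4.4, 1.0, 22.1], np.float64(0.1044))
10.6417
```

View pics/side1.png

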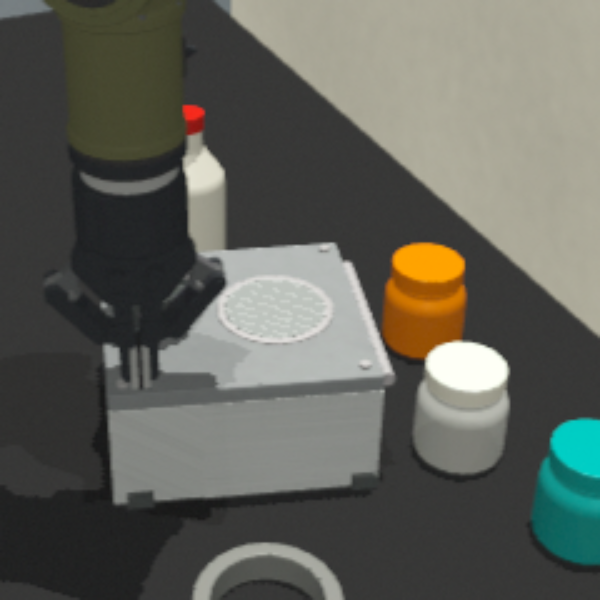

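The picture shows the lid shut at z≈0.104, with the fingertips on its right front corner and the jars and bottle untouched. Next I'll retreat and measure the knob.

```bash
python3 - <<'E'
from h import *
p=ctrl.current_tool_pos();ctrl.move_linear([p[0],p[1],.30],.2)
ctrl.move_linear([p[0]-.1,p[1]-.1,.36],.2)
C=cams(("top","side","wrist"))
W=C["wrist"];print(W["camera_matrix"][0,0],(-W["R"].T@W["t"]).round(3),proj(W,ch(-.065,0,.176)),ctrl.current_t(),proj(C["top"],ch(-.065,0,.176)),proj(C["side"],ch(-.065,0,.176)))
np.save("C1.npy",C,allow_pickle=True)
a=cv2.resize(C["top"]["image"][165:285,285:405],(400,400),interpolation=cv2.INTER_CUBIC)
b=cv2.resize(C["side"]["image"][170:345,230:405],(400,400),interpolation=cv2.INTER_CUBIC)
cv2.imwrite("pics/crop1.png",np.hstack([a,b]))
E
```

```text
323.50379271841365 [ 0.435 -0.187  0.501] [376.15143045 -49.37373622] 12.9 [340.14891247 253.70637023] [258.16646766 225.1885691 ]
```

View pics/crop1.png

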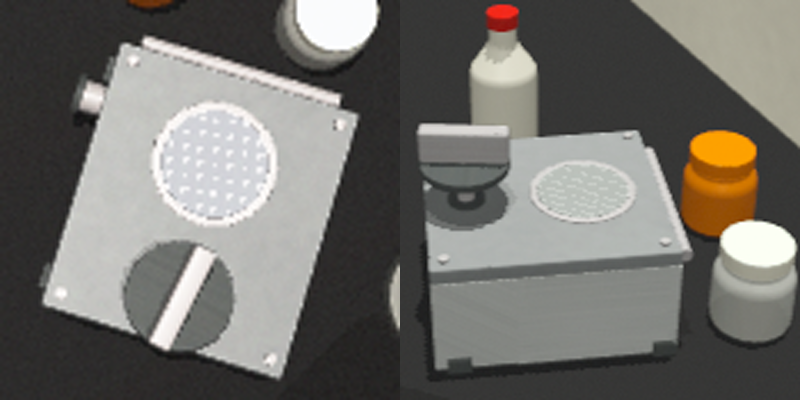

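```bash
python3 - <<'E'
from h import *
C=np.load("C1.npy",allow_pickle=True).item();T,S=C["top"],C["side"]
t=lambda u,v:(285+u/3.3333,165+v/3.3333)
s=lambda u,v:(230+(u-400)/2.2857,170+v/2.2857)
print(tri(T,t(182.5,297.5),S,s(463,127)),ch(-.065,0,.176))
# bar mask: bright thin region on the dark disc, top view
im=cv2.cvtColor(T["image"],cv2.COLOR_BGR2GRAY);m=np.zeros_like(im);o=proj(T,ch(-.065,0,.176))
cv2.circle(m,tuple(int(round(v)) for v in o),15,255,-1)
b=((im>170)&(m>0)).astype(np.uint8);n,l,st,ce=cv2.connectedComponentsWithStats(b);i=1+np.argmax(st[1:,4])
ys,xs=np.where(l==i);(c,wh,a)=cv2.minAreaRect(np.c_[xs,ys].astype(np.float32));box=cv2.boxPoints((c,wh,a))
d,=[np.linalg.svd(np.c_[xs,ys]-np.mean(np.c_[xs,ys],0))[2][0]]
A=ray(T,np.array(c)-14*d,.176);B=ray(T,np.array(c)+14*d,.176)
print(st[i],c,wh,ray(T,c,.176),"bar world yaw",np.arctan2(*(B-A)[[1,0]])%np.pi)
A=ray(T,t(205,250),.176);B=ray(T,t(160,345),.176);print("by eye",np.arctan2(*(B-A)[[1,0]])%np.pi,np.linalg.norm(A-B))
E
```

```text
(array([ 0.54301885, -0.09904864,  0.17501813]), np.float64(0.07135115853510253)) [ 0.54412034 -0.09978778  0.176     ]
[331 240  18  29 187] (339.4000244140625, 253.70001220703125) (5.813776969909668, 29.516096115112305) [ 0.54410446 -0.09811972  0.176     ] bar world yaw 2.6882930732904122
by eye 2.708626113617148 0.07038141136881837
```

```bash
cat > grasp.py <<'E'
from h import *
xy=[.5438,-.0990];q=down(2.69)
p=ctrl.current_tool_pos()
ctrl.move_gripper(.6,50)
ctrl.reach([*xy,.30],q)
ctrl.move_linear([*xy,.200],.15);f0=ctrl.current_force();np.save("f0.npy",f0)
ctrl.move_linear([*xy,.152],.08);print("down",(ctrl.current_force()-f0).round(1),ctrl.current_tool_pos().round(4))
ctrl.move_gripper(0,50)
print("grip",(ctrl.current_force()-f0).round(1),ctrl.current_opening(),ctrl.current_joints().round(3),ctrl.current_t())
z=.152
while z>.139:
    z-=.002;t=ctrl.current_t();ctrl.move_linear([*xy,z],.03)
    print(round(z,4),ctrl.current_tool_pos().round(4),(ctrl.current_force()-f0).round(1),round(ctrl.current_t()-t,2))
    if (ctrl.current_force()-f0)[2]>14:break
E
python3 grasp.py
```

```text
down [ 0.6  0.4 -1.2] [ 0.5441 -0.0991  0.1523]
grip [ 0.3 -0.3  1.1] 0.17709560493889978 [ 0.018  0.711  0.133  1.872 -0.161  0.569  1.374] 16.3167
0.15 [ 0.5439 -0.0996  0.1501] [-0.6 -2.1  2.5] 0.25
0.148 [ 0.5439 -0.0995  0.148 ] [-0.5 -2.5  2. ] 0.25
0.146 [ 0.5438 -0.0995  0.146 ] [-1.4 -3.9  2.7] 0.25
0.144 [ 0.5439 -0.0995  0.144 ] [-0.8 -4.2  2.4] 0.25
0.142 [ 0.5439 -0.0994  0.1425] [-1.7 -4.1  7. ] 0.25
0.14 [ 0.544  -0.0995  0.1421] [-4.3 -2.9 20.4] 0.25
```

```bash
cat > search.py <<'E'
from h import *
f0=np.load("f0.npy");xy=[.5439,-.0990];t0=ctrl.current_t()
def turn(dq):
    j=np.array(CMD);j[6]+=dq;ctrl.goto_joints(j);return j
def setz(z):
    j=ctrl.inverse_kinematics([*xy,z],ROT()); j=np.array(j); j[6]+=0; ctrl.goto_joints(j);return j
def yawnow():
    w,x,y,z=ctrl.current_ee_rot();M=Rot.from_quat([x,y,z,w]).as_matrix();return np.arctan2(M[1,0],M[0,0])
ROT=lambda:down(yawnow())
CMD=setz(.1408);print(ctrl.current_tool_pos().round(4),(ctrl.current_force()-f0).round(1),CMD.round(3))
found=False
for d in(1,-1):
    while -2.5<CMD[6]+d*.15<2.6:
        CMD=turn(d*.15);p=ctrl.current_tool_pos();f=ctrl.current_force()-f0
        print(round(CMD[6],2),round(yawnow(),2),p.round(4),f.round(1),ctrl.current_torque().round(2),round(ctrl.current_t(),1))
        if p[2]<.1413 or f[2]<5: found=True;break
        if np.hypot(*f[:2])>25 or f[2]>35: print("abort");raise SystemExit
    if found:break
print("found",found)
E
python3 search.py
```

```text
[ 0.544  -0.0995  0.1422] [-3.7 -4.  14.2] [ 0.021  0.729  0.127  1.88  -0.164  0.543  1.376]
1.53 2.84 [ 0.544  -0.0994  0.1422] [-4.2 -4.  14.4] [-0.97  0.84  0.03] 18.3
1.68 2.99 [ 0.544  -0.0993  0.1422] [-3.5 -2.7 15. ] [-0.92  0.87  0.08] 18.6
1.83 3.14 [ 0.544  -0.0992  0.1422] [-3.8 -2.4 14.4] [-0.95  0.94  0.03] 18.9
1.98 -2.99 [ 0.5439 -0.0991  0.1422] [-3.6 -3.4 15.5] [-0.86  0.98  0.15] 19.1
2.13 -2.84 [ 0.5438 -0.099   0.1422] [-3.4 -2.4 14.5] [-0.79  0.98 -0.09] 19.4
2.28 -2.69 [ 0.5437 -0.0989  0.1422] [-5.  -2.8 15.3] [-0.79  1.05  0.22] 19.7
2.43 -2.54 [ 0.5436 -0.0988  0.1422] [-4.3 -3.2 15.2] [-0.74  1.06  0.15] 19.9
2.58 -2.39 [ 0.5435 -0.0988  0.1422] [-3.7 -3.3 15.6] [-0.66  1.09  0.21] 20.2
2.43 -2.55 [ 0.5436 -0.0989  0.1422] [-4.4 -2.5 15.6] [-0.68  1.07 -0.24] 20.5
2.28 -2.69 [ 0.5437 -0.0989  0.1422] [-3.8 -2.8 15.3] [-0.71  1.02 -0.14] 20.7
2.13 -2.84 [ 0.5438 -0.099   0.1422] [-4.  -2.6 14.5] [-0.74  0.95 -0.11] 21.0
1.98 -3.0 [ 0.5438 -0.0991  0.1422] [-3.4 -3.3 14.9] [-0.76  0.97 -0.12] 21.3
1.83 3.14 [ 0.5439 -0.0992  0.1422] [-4.4 -1.9 14.6] [-0.81  0.86 -0.1 ] 21.5
1.68 2.99 [ 0.5439 -0.0993  0.1422] [-4.  -3.  14.9] [-0.9   0.86 -0.08] 21.8
1.53 2.84 [ 0.544  -0.0994  0.1422] [-4.3 -3.8 15. ] [-0.98  0.84 -0.1 ] 22.1
1.38 2.69 [ 0.544  -0.0995  0.1422] [-3.8 -3.4 15.2] [-1.05  0.93 -0.08] 22.3
1.23 2.54 [ 0.5439 -0.0996  0.1422] [-3.4 -3.3 14.5] [-1.02  0.89 -0.09] 22.6
1.08 2.39 [ 0.5439 -0.0998  0.1422] [-4.  -3.3 14.6] [-1.    0.88 -0.1 ] 22.9
0.93 2.24 [ 0.5439 -0.0998  0.1422] [-4.3 -3.4 15.1] [-1.12  0.87 -0.06] 23.1
0.78 2.09 [ 0.5438 -0.0999  0.1422] [-4.2 -4.9 13.8] [-1.14  0.92 -0.15] 23.4
0.63 1.94 [ 0.5437 -0.1     0.1419] [-4.  -4.1 11.9] [-1.23  0.82 -0.19] 23.7
0.48 1.79 [ 0.5436 -0.1     0.141 ] [-2.2 -4.3  3.5] [-1.43  0.4  -0.05] 23.9
found True
```

```bash
cat > screw.py <<'E'
from h import *
f0=np.load("f0.npy");xy=[.5439,-.0993]
def yawnow():
    w,x,y,z=ctrl.current_ee_rot();M=Rot.from_quat([x,y,z,w]).as_matrix();return np.arctan2(M[1,0],M[0,0])
def go(z,yaw): # small step
    j=np.array(ctrl.inverse_kinematics([*xy,z],down(yaw)));ctrl.goto_joints(j);return j
def st(s=""):
    p=ctrl.current_tool_pos();f=ctrl.current_force()-f0
    print(s,round(yaw,2),round(ctrl.current_joints()[6],2),"cmd",round(z,4),p.round(4),f.round(1),round(ctrl.current_torque()[2],2),round(ctrl.current_t(),1));return p,f
yaw=yawnow();z=.1405
while z>.1275:
    z-=.002;j=go(z,yaw);p,f=st("push")
    if f[2]>18:break
if p[2]>.133: print("not in slot?");raise SystemExit
for i in range(20):
    yaw-=.15
    z=max(z,p[2]-.0012) if f[2]>25 else min(z,p[2]-.0008)
    j=go(z,yaw);p,f=st("turn")
    if j[6]<-2.5 or np.linalg.norm(f)>45 or abs(ctrl.current_torque()[2])>2.5: print("stop");break
E
python3 screw.py
```

```text
push 1.79 0.48 cmd 0.1385 [ 0.5435 -0.1     0.1385] [-1.3 -3.9  3.4] -0.05 24.2
push 1.79 0.48 cmd 0.1365 [ 0.5436 -0.1     0.1366] [-1.6 -5.3  3.8] -0.1 24.4
push 1.79 0.48 cmd 0.1345 [ 0.5436 -0.1     0.1346] [-2.5 -3.9  3.8] -0.07 24.7
push 1.79 0.48 cmd 0.1325 [ 0.5436 -0.1     0.1327] [-1.  -3.6  4.9] 0.02 24.9
push 1.79 0.48 cmd 0.1305 [ 0.5436 -0.1     0.1308] [-2.4 -3.9  6.1] -0.08 25.2
push 1.79 0.48 cmd 0.1285 [ 0.5436 -0.1001  0.1291] [-2.5 -4.5  7.9] -0.0 25.4
push 1.79 0.48 cmd 0.1265 [ 0.5437 -0.1001  0.1286] [-5.2 -3.4 21.3] 0.0 25.7
turn 1.64 0.38 cmd 0.1265 [ 0.5436 -0.1002  0.1286] [-5.9 -3.8 21.5] -0.21 25.9
turn 1.49 0.29 cmd 0.1265 [ 0.5435 -0.1003  0.1286] [-5.7 -4.2 22.1] -0.05 26.2
turn 1.34 0.19 cmd 0.1265 [ 0.5434 -0.1003  0.1286] [-5.6 -3.6 22.1] 0.05 26.4
turn 1.19 0.09 cmd 0.1265 [ 0.5434 -0.1003  0.1286] [-6.  -3.3 23.1] -0.12 26.7
turn 1.04 -0.01 cmd 0.1265 [ 0.5431 -0.1003  0.1281] [-5.4 -4.1 19.1] -0.09 26.9
turn 0.89 -0.1 cmd 0.1265 [ 0.543  -0.1003  0.1275] [-5.  -4.  14.1] -0.2 27.2
turn 0.74 -0.2 cmd 0.1265 [ 0.5429 -0.1002  0.127 ] [-3.9 -4.3 10.
[... 292 characters left out ...]
.0999  0.1243] [-3.4 -2.2  8.8] -0.04 28.4
turn -0.01 -0.72 cmd 0.1235 [ 0.5426 -0.0999  0.1235] [-4.3 -3.6  9. ] -0.06 28.7
turn -0.16 -0.83 cmd 0.1227 [ 0.5425 -0.0998  0.1228] [-5.4 -2.4  8.6] -0.08 28.9
turn -0.31 -0.94 cmd 0.122 [ 0.5425 -0.0996  0.122 ] [-3.9 -2.4  9. ] -0.09 29.2
turn -0.46 -1.06 cmd 0.1212 [ 0.5425 -0.0996  0.1212] [-4.3 -1.8 10.2] -0.13 29.4
turn -0.61 -1.18 cmd 0.1204 [ 0.5425 -0.0995  0.1207] [-4.6 -1.9 10.2] -0.07 29.7
turn -0.76 -1.31 cmd 0.1199 [ 0.5425 -0.0994  0.1206] [-4.7 -1.7 14. ] -0.07 29.9
turn -0.91 -1.45 cmd 0.1198 [ 0.5433 -0.0996  0.1208] [-5.1 -1.6 14.1] 0.78 30.2
turn -1.06 -1.59 cmd 0.1198 [ 0.5435 -0.0995  0.1209] [-5.3 -4.4 16.5] 3.44 30.5
stop
```

```bash
python3 - <<'E'
from h import *
ctrl.move_gripper(.6)
p=ctrl.current_tool_pos();ctrl.move_linear([p[0],p[1],.30],.15)
ctrl.move_linear([.40,-.15,.38],.2);ctrl.sleep(.3)
C=cams();np.save("C2.npy",C,allow_pickle=True)
a=cv2.resize(C["top"]["image"][130:290,240:450],(420,320),interpolation=cv2.INTER_CUBIC)
b=cv2.resize(C["side"]["image"][160:400,220:460],(320,320),interpolation=cv2.INTER_CUBIC)
cv2.imwrite("pics/crop2.png",np.hstack([a,b]))
print(ctrl.current_t(),ctrl.current_force(),*[proj(C["side"],ch(-.065,0,z)).round(1) for z in(.176,.145)])
E
```

```text
33.6667 [-0.11059777 -0.05066711  0.92879807] [258.2 225.2] [258.8 239.1]
```

View pics/crop2.png

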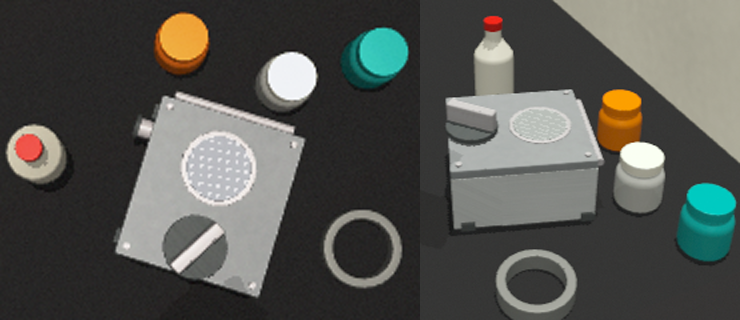

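```bash
python3 - <<'E'
from h import *
a=cv2.imread("pics/top0.png").astype(int);b=np.load("C2.npy",allow_pickle=True).item()["top"]["image"].astype(int)
for n,(u,v) in dict(bottle=(258,207),jar=(384,170),tape=(421,254)).items():
    print(n,np.abs(a-b)[v-18:v+18,u-18:u+18].mean().round(2))
ctrl.job_done();print(ctrl.current_t())
E
```

```text
bottle 1.84
jar 1.51
tape 1.89
the job is handed in; nothing more can be done
the job is handed in; nothing more can be done
```

I shut the lid, screwed the knob home and handed the job in after about 34 s of the 67 s allowed.

- **Lid:** I pushed it down along its arc with the closed fingers on the bare right front corner. It came to rest at a height of about 0.104 m, which is shut.
- **Slot:** I gripped the knob's bar and pressed it onto the mouth of the thread, 10 mm down. Turning anticlockwise found no slot. Turning clockwise, the pin dropped and bottomed at about 23.7 mm.
- **Thread:** I kept turning clockwise with light pressure. The knob drew down over about 2 rad and came up against a hard stop, where the turning torque jumped to 3.4 N m. The tool was then about 31.5 mm below where it first gripped the knob.

**Last checks:**
- After I let go and moved away, the pictures showed the knob staying down with its disc almost on the lid. Its bar was still at about the angle where I stopped turning.
- The lid was flat. The wash bottle, jar and tape roll were upright, and the top camera showed no change around them since the start.
- The side picture put the top of the bar about 2 pixels lower than calculated for a fully home knob, which I put down to reading error.
- The cameras alone cannot prove the last 1.5 mm of depth. That rests on the tool height, the turn angle and the stop torque, which all agreed.

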